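Hold a card tube down in the V-cradle for marking off rings

ROBOT

A 6-joint arm with a two-finger parallel gripper is mounted at the origin on the work surface. World frame = base frame: x ahead of the robot, y to its left, z up, the work surface at z = 0. Lengths are in m, angles in rad, forces in N, time in s.
With the tool pointing down it reaches from about 0.25 to 0.775 m from the base axis. Payload 4 kg.
Tool frame: the origin (TCP) lies midway between the tips of the shut fingers; the grasp point (between the pads) lies 19 mm behind it (robot.hold_point_z is the distance from the TCP to the grasp point, in m); z points along the fingers, y is the line along which they close (so a half turn about z gives the same grasp; the last joint's range is limited). The gripper opens to 94 mm and grips with 3 to 60 N. Pads are 16 mm wide; open, the fingers measure 119 mm over their backs; the gripper's body (75 mm by 177 mm) begins 78 mm behind the grasp point.
Start: joints at [-1.311, 0.087, 1.371, -0, 1.684, -0.103], TCP at [0.195, -0.514, 0.206] pointing down, gripper open.
Joint ranges: [-3.1, 3.1], [-0.76, 2.03], [0.27, 2.55], [-1.08, 4.22], [0.17, 2.65], [-2.57, 2.57]. Speed limits (rad/s): [2.79, 2.79, 3.14, 3.14, 3.14, 3.14].

INTERFACE

Orientations are given as [roll, pitch, yaw] about the fixed x, y, z axes, in that order (R = Rz(yaw) Ry(pitch) Rx(roll)).
In Python, from bench import readout, imaging, robot gives the robot as it stands.
- The arm moves only by the tool carry_out, never from a script. Its argument "motion" is text: rows parted by semicolons, each of 7 numbers parted by spaces: the shift along the tool's x, y, z each as a share of 200 mm, from -1 to 1, then the turn, a rotation vector about the tool's x, y, z each as a share of 120 degrees, from -1 to 1, then the opening, from 0 (shut) to 1 (fully open). A call has 1 to 12 rows; each row shifts and turns the commanded pose from where the row before left it, along the tool's axes as they then stand; what a row does not reach is not made up. A row lasts 1/8 s, in which the tool goes at most 62.5 mm and 10.7 degrees, less where a joint would pass 70% of its speed; a pose out of reach is approached as far as the arm can. A call with a number of a shift or a turn outside -1 to 1 is refused whole. A call with a gripper value outside its range is refused whole. The fingers move at their own pace and stop on an object; the grip force is fixed at half the most. Time passes only in rows, so rows that do not move let the fingers close. It gives the time, the measured TCP pose, the force, the opening and the grip force at its end, in the units of the state.
- readout.get_obs(): the state, without advancing time (a new reading comes with each control period).
- imaging.snapshot(name): name is "scene" or "top"; returns a dict with "pixels" (420x560x3 uint8, red, green, blue), "fx", "fy", "cx", "cy" (pixels), "R" (3x3) and "t" (3): a world point X has camera coordinates R X + t. Camera axes: x right, y down, z forward; pixel columns grow to the right and rows downward; lengths in m; the calibration is good to about 2 mm. A picture is of the moment at which its call begins. There is no depth.
- robot.close_job(): hands the job in; it is judged then, once.
The state is a dict: "time": time; "joint_positions": joint angles; "qvel": joint speeds; "joint_torque": joint torques, N m; "tool_pos": TCP position; "ee_rot": TCP orientation; "wrist_force": force on the tool from outside, world axes, zero at the start; "wrist_torque": the same for the moment, N m; "width": finger opening in m; "finger_force": force on a finger pad.
Only numpy, scipy, OpenCV 4.12 (cv2) and the standard library are available. Lean on these libraries where they do the work, as an engineer would, in place of code of your own. Each camera call takes 0.05 s, during which the arm holds its last target. There are 200 camera calls.

TASK

Lift the wide card tube that lies loose on the table and lay it lengthwise in the wooden V-cradle, with its end pushed up against the cradle's end stop. Then press it down firmly with the gripper, without crushing it, so that it bears hard on both sloping faces, and finish while still holding it pressed there, ready to be marked off into rings. Leave the other things on the table where they are.

Things in the scene. Friction and masses are not known exactly. Their poses are not given: they have to be found in the camera images.
- tube: wide kraft-card tube, diameter 44 mm, 180 mm long, stiff, 50 to 100 g, lying on the table and free to roll. Origin at its middle on its axis (22 mm above the table at the start); its x axis runs along the tube, y and z turn with it as it rolls. Both ends are alike.
- cradle: plywood V-cradle fixed to the table: base board 250 (x) x 110 (y) x 12 mm with two V rests, each 40 mm long, centred 62 mm either way from the middle along x; in the 84 mm gap between them only the board lies below: room for fingers round the tube. End stop at +x: plate 64 wide, its top 78 mm above the table. Origin on the table under the middle; x along the V towards the stop, z up.
- face_left: wooden faces on the +y side of both V rests, fixed to the cradle, same origin and axes. Each slopes at 45 degrees from the bottom of the V (20 mm above the table) to a rim 44 mm above the table and 24 mm to the side; the rests' outsides lie 30 mm to the side.
- face_right: the same on the -y side: mirror image of face_left, same origin and axes as the cradle
- stop (a point): middle of the end stop's inner face, 51 mm above the table, 90 mm from the cradle's middle along its +x
- seat (a point): where the middle of the wide tube's axis lies when it is seated in the V and butted against the stop: 51 mm above the table over the cradle's middle; x towards the stop, z up
- thin_tube: the other paper tube, clearly thinner: diameter 28 mm, 200 mm long, lying on the table; origin at its middle, 14 mm up. Not wanted here.
- cup: red plastic cup, 72 mm across the rim, 115 mm tall, upright; origin at the centre of its underside
- jar: small closed glass jar, 44 mm across, 50 mm tall, upright; origin at the centre of its underside
- pencil: pencil, 8 mm thick, 170 mm long, lying along its x axis; origin at the middle of its underside
- rings: cluster of seven short card rings glued side by side, 24 mm tall, each 44 mm across, cluster about 155 x 120 mm; origin at the underside of the middle ring
- glue_gun: black hot-glue gun lying on its side, barrel 150 mm along its x axis, 32 mm tall; origin under the middle of the barrel
- tape_roll: roll of yellow tape lying flat, 60 mm across, 20 mm tall; origin at the centre of its underside
Mind the look-alikes: they are no part of the job. What is shaped like the tube but turquoise is not meant.

How it is judged:
On the way:
1. the wide tube is lifted clear of the table (its middle more than 70 mm up) (height (world z) of tube above 0.07 m), for 0.1 s.
At the end, for the whole second after the job is handed in: Through the last second the wide tube rests along the V (0.05 rad), middle within 4 mm of the seat sideways and in height, end within 5 mm of the stop, pressed by the fingers (over 3 N), bearing with 2 to 45 N on each side of the V; its weight alone gives under 0.8 N (x of tube in the frame of seat between -0.005 and 0.004 m and y of tube in the frame of seat between -0.004 and 0.004 m and z of tube in the frame of seat between -0.004 and 0.004 m and angle between the x axis of tube and the x axis of cradle, either way round below 0.05 rad and contact force between tube and face_left between 2 and 45 N and contact force between tube and face_right between 2 and 45 N and contact force between the fingers and tube above 3 N and linear speed of tube below 0.01 m/s); the arm keeps its last pose, push and grip.
It fails at once if the tube is crushed: pressed on either side of the V with more than 70 N (contact force between tube and face_left above 70 N or contact force between tube and face_right above 70 N).
It fails at once if one of the other things on the table is moved by more than 30 mm (distance of any of thin_tube, cup, jar, pencil, rings, glue_gun, tape_roll from where it was at the start of the episode above 0.03 m).
It also fails if it takes over 48 s, if anything falls off the work surface, if the arm or the gripper's body presses on something with over 40 N, if the wrist force passes 120 N, or if a joint passes its speed limit or range.

## Working session

There is one attempt and no reset: what is moved stays moved. The work goes in short steps, Python scripts to look and compute and a tool call to move; the robot and the scene stay as the last step left them, time stands still between calls to the robot, and variables do not carry over. Pictures are saved under pics/ and viewed, at most 10 in all, crops included, and the job is handed in when it is done.

Besides the shell and the picture viewer there is one more tool, called after "Emit:" as name(argument=value, ...), one argument or row to a line, values as JSON. carry_out: Moves the arm, as the interface text tells. Its arguments: {"type":"object","properties":{"motion":{"type":"string"}},"required":["motion"]}

```bash
mkdir -p pics; ls; python3 - <<'E'
from bench import readout, imaging, robot
import cv2,pickle
for n in("scene","top"):
    s=imaging.snapshot(n); pickle.dump(s,open(f"pics/{n}0.pkl","wb"))
    cv2.imwrite(f"pics/{n}0.png",s["pixels"][:,:,::-1]); print(n,s["fx"],s["cx"],s["cy"],s["R"],s["t"])
print(readout.get_obs())
E
```

```text
pics
scene 485.475675473102 288.2139873529223 211.96477483108833 [[-0.49529545  0.86860736 -0.01427109]
 [ 0.66244223  0.36700687 -0.65305149]
 [-0.56200774 -0.3329072  -0.75717904]] [ 0.26483732 -0.3032104   1.60254847]
top 545.0144149070758 279.3213295018664 206.5107884730921 [[-0.02602008 -0.99930865 -0.02655532]
 [-0.98914418  0.02958044 -0.14394024]
 [ 0.14462624  0.0225217  -0.98923002]] [0.02328798 0.53983231 1.29384013]
{'time': 0.1, 'joint_positions': array([-1.31112554e+00,  8.78821893e-02,  1.37205085e+00,  4.48397101e-06,
        1.68359090e+00, -1.03108816e-01]), 'qvel': array([ 0.00202962, -0.00440774, -0.00185061, -0.0010922 ,  0.0008612 ,
       -0.0011074 ]), 'joint_torque': array([ 1.42845562e-03, -3.41254234e+01, -3.03302407e+01,  7.19546014e-02,
        3.04715813e-02, -1.01103665e-04]), 'tool_pos': array([ 0.1950513 , -0.51374565,  0.20444713]), 'ee_rot': array([-3.13967208e+00, -2.03212597e-04,  3.62779908e-01]), 'wrist_force': array([-0.26793824, -0.23778337, -0.89726769]), 'wrist_torque': array([ 0.01806443, -0.00261543, -0.02997608]), 'finger_force': 0.0, 'width': 0.09428577855764235}
```

View pics/top0.png

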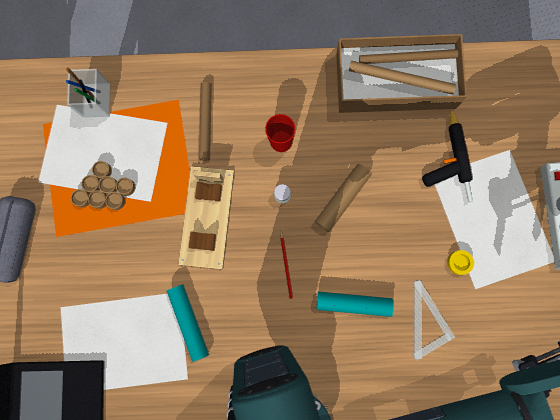

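View pics/scene0.png

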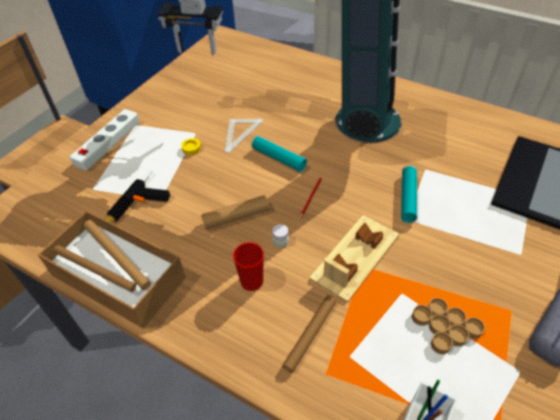

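Top view: the wide tube is probably the one at about (343,198) and the thin one at (206,120). The cradle is at (207,217), with its stop at the upper end near (210,175). I'll enlarge both areas to pick corners.

```bash
python3 - <<'E'
import cv2,numpy as np
a=cv2.imread("pics/top0.png")
A=cv2.resize(a[155:280,170:245],None,fx=4.6,fy=4.6,interpolation=cv2.INTER_CUBIC)
B=cv2.resize(a[155:240,305:380],None,fx=4.6,fy=4.6,interpolation=cv2.INTER_CUBIC)
B=cv2.copyMakeBorder(B,0,A.shape[0]-B.shape[0],0,0,cv2.BORDER_CONSTANT)
cv2.imwrite("pics/crop1.png",np.hstack([A,B]))
h=cv2.cvtColor(a,cv2.COLOR_BGR2HSV)
for p in [(343,198),(350,185),(330,215),(206,120),(300,200),(365,220),(322,150),(385,240),(200,225),(208,190)]: print(p,h[p[1],p[0]])
E
```

```text
(343, 198) [ 16 116 165]
(350, 185) [ 16 122 153]
(330, 215) [ 16 115 122]
(206, 120) [ 17 123 124]
(300, 200) [ 15 127 124]
(365, 220) [ 15 123 178]
(322, 150) [ 15 123 126]
(385, 240) [ 14 121 166]
(200, 225) [ 18 104 157]
(208, 190) [ 14 173 103]
```

View pics/crop1.png

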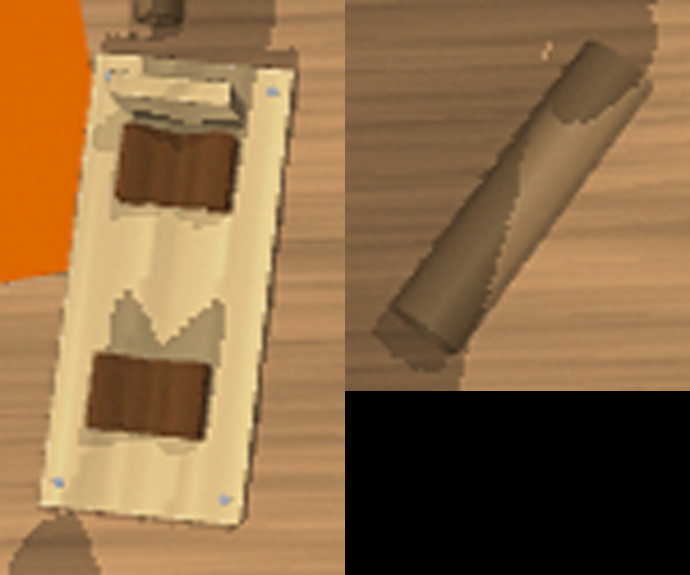

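The crop shows the board corners (at 12 mm height) and the brown V rests (rims at 44 mm) with the stop at the top. The tube ends are at about crop-B (276,61) and (78,331). I'll cast these onto planes.

```bash
cat > h.py <<'E'
import numpy as np,pickle,cv2
def ray(s,px,z):
    d=s["R"].T@np.array([(px[0]-s["cx"])/s["fx"],(px[1]-s["cy"])/s["fy"],1]); c=-s["R"].T@s["t"]
    return (c+d*(z-c[2])/d[2])[:2]
def proj(s,X):
    p=s["R"]@np.array(X)+s["t"]; return np.array([s["fx"]*p[0]/p[2]+s["cx"],s["fy"]*p[1]/p[2]+s["cy"]])
E
python3 - <<'E'
from h import *
s=pickle.load(open("pics/top0.pkl","rb"))
A=lambda x,y:(170+x/4.6-.4,155+y/4.6-.4); B=lambda x,y:(305+x/4.6-.4,155+y/4.6-.4)
def rect(P,z,name):
    w=[ray(s,A(*p),z) for p in P]; tl,tr,br,bl=w
    ax=(tl+tr-bl-br)/2; print(name,"c",np.mean(w,0).round(4),"L",np.linalg.norm(ax).round(4),"W",np.linalg.norm((tl+bl-tr-br)/2).round(4),"yaw",np.arctan2(ax[1],ax[0]).round(4))
    return np.mean(w,0)
rect([(95,55),(295,70),(242,525),(40,505)],.012,"board")
a=rect([(122,123),(238,135),(232,212),(117,203)],.044,"restU");b=rect([(97,353),(212,362),(205,440),(87,430)],.044,"restL")
print("mid",(a+b)/2,"d",np.linalg.norm(a-b),"yaw",np.arctan2(*(a-b)[::-1]))
e=[ray(s,B(*p),.022) for p in [(276,61),(78.5,331)]]
d=e[0]-e[1];print("tube",np.mean(e,0),"L",np.linalg.norm(d),"yaw",np.arctan2(d[1],d[0]))
c=[ray(s,B(*p),.022) for p in [(245,42),(307,80),(110,352),(47,310)]]
print("tube W",np.linalg.norm(c[0]-c[1]),np.linalg.norm(c[2]-c[3]))
# thin
q=[ray(s,p,.014) for p in [(201,82),(211,82)]];print("thin W",np.linalg.norm(q[0]-q[1]))
S=pickle.load(open("pics/scene0.pkl","rb"))
m=np.mean(e,0);u=d/np.linalg.norm(d)
for k in(-.09,0,.09):print("tube scene",proj(S,[*(m+k*u),.022]))
for c0 in (a,b): print("rest scene",proj(S,[*c0,.044]))
E
```

```text
board c [0.5239 0.1923] L 0.2489 W 0.1103 yaw -0.1252
restU c [0.5829 0.182 ] L 0.0426 W 0.0623 yaw -0.0764
restL c [0.4614 0.1971] L 0.0411 W 0.062 yaw -0.1154
mid [0.52215699 0.18953899] d 0.12247946163013829 yaw -0.12401595428088547
tube [ 0.56184778 -0.15043397] L 0.18256749966907151 yaw -0.6625958596103341
tube W 0.039243733637311054 0.040354951441695396
thin W 0.025994202807208225
tube scene [266.07215453 202.09319749]
tube scene [235.10494819 211.74556034]
tube scene [203.11502402 221.71670052]
rest scene [343.10784368 261.69934606]
rest scene [368.93790411 229.92769733]
```

Emit:
carry_out(
  motion="0 0 0 0 0 0.07 1;0 0 0 0 0 0.07 1;0 0 0 0 0 0.07 1;0 0 0 0 0 0.07 1;0 0 0 0 0 0.07 1;0 0 0 0 0 0.07 1;0 0 0 0 0 0.07 1;0.03 -0.2 0 0 0 0 1;0.03 -0.25 0 0 0 0 1;0.03 -0.25 0 0 0 0 1;0.03 -0.25 0 0 0 0 1;0.03 -0.25 0 0 0 0 1",
)

```text
time: 1.6
tool_pos: [0.3674, -0.3421, 0.205]
ee_rot: [-3.141, 0.001, -0.664]
wrist_force: [0.3, -0.0, -0.5]
width: 0.094
finger_force: 0.0
```

```bash
cat >> h.py <<'E'
from scipy.spatial.transform import Rotation as Ro
def go(o,p,yaw):
    R=Ro.from_euler("xyz",o["ee_rot"]); T=Ro.from_euler("xyz",[np.pi,0,yaw])
    print("t",o["time"],"pos",o["tool_pos"].round(4),"rot",o["ee_rot"].round(4),"F",o["wrist_force"].round(2),"w",o["width"],"ff",o["finger_force"])
    print("shift(share)",(R.inv().apply(np.array(p)-o["tool_pos"])/.2).round(4),"in target axes",(T.inv().apply(np.array(p)-o["tool_pos"])/.2).round(4),"turn",((R.inv()*T).as_rotvec()/np.radians(120)).round(4))
E
python3 -c "
from h import *; from bench import readout
go(readout.get_obs(),[.5618,-.1504,.12],-.6626)"
```

```text
t 1.6 pos [ 0.3674 -0.3421  0.205 ] rot [-3.1415e+00  6.0000e-04 -6.6370e-01] F [ 0.3  -0.   -0.45] w 0.09401651300998393 ff 0.0
shift(share) [ 0.1753 -1.3539  0.425 ] in target axes [ 0.1766 -1.3537  0.4249] turn [-0.0001  0.0003 -0.0005]
```

Emit:
carry_out(
  motion="0.025 -0.2 0.06 0 0 0 1;0.025 -0.2 0.06 0 0 0 1;0.025 -0.2 0.06 0 0 0 1;0.025 -0.2 0.06 0 0 0 1;0.025 -0.2 0.06 0 0 0 1;0.025 -0.2 0.06 0 0 0 1;0.025 -0.15 0.06 0 0 0 1;0 0 0 0 0 0 1;0 0 0 0 0 0 1",
)

```text
time: 2.72
tool_pos: [0.56, -0.1528, 0.1213]
ee_rot: [3.141, 0.001, -0.664]
wrist_force: [-1.0, 1.0, -0.4]
width: 0.0938
finger_force: 0.0
```

```bash
python3 - <<'E'
from h import *; from bench import readout,imaging
go(readout.get_obs(),[.5618,-.1504,.004],-.6626)
s=imaging.snapshot("scene"); c=s["pixels"][130:270,160:330,::-1]
cv2.imwrite("pics/c2.png",cv2.resize(c,None,fx=4,fy=4,interpolation=cv2.INTER_CUBIC))
E
```

```text
t 2.725 pos [ 0.56   -0.1528  0.1213] rot [ 3.1407e+00  5.0000e-04 -6.6350e-01] F [-0.96  1.04 -0.35] w 0.09380894306025621 ff 0.0
shift(share) [-0.     -0.0157  0.5866] in target axes [-3.000e-04 -1.510e-02  5.866e-01] turn [ 0.0004  0.0002 -0.0004]
```

View pics/c2.png

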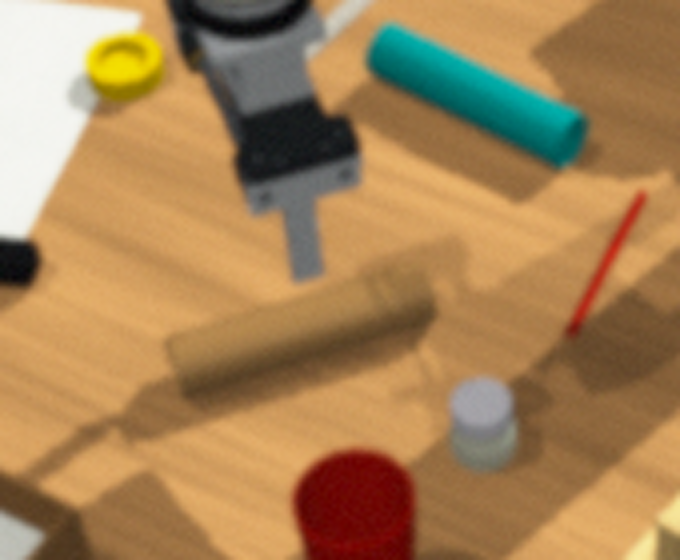

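The gripper stands over the tube. The tube's middle, at crop (304,330) or full (236,212), agrees with the projected (235,212). I'll descend and grip.

Emit:
carry_out(
  motion="0 -0.015 0.1 0 0 0 1;0 0 0.15 0 0 0 1;0 0 0.15 0 0 0 1;0 0 0.12 0 0 0 1;0 0 0.06 0 0 0 1;0 0 0 0 0 0 1;0 0 0 0 0 0 0;0 0 0 0 0 0 0;0 0 0 0 0 0 0;0 0 0 0 0 0 0;0 0 0 0 0 0 0;0 0 0 0 0 0 0",
)

```text
time: 4.28
tool_pos: [0.5623, -0.1501, 0.0055]
ee_rot: [3.142, -0.0, -0.663]
wrist_force: [0.7, -0.8, 0.9]
width: 0.0432
finger_force: 30.0
```

Emit:
carry_out(
  motion="0 0 0 0 0 0 0;0 0 0 0 0 0 0",
)

```text
time: 4.53
tool_pos: [0.5623, -0.1501, 0.0055]
ee_rot: [3.142, -0.0, -0.663]
wrist_force: [-0.6, -0.1, 1.0]
width: 0.0436
finger_force: 30.0
```

Emit:
carry_out(
  motion="0 0 -0.05 0 0 0 0;0 0 -0.15 0 0 0 0;0 0 -0.2 0 0 0 0;0 0 -0.2 0 0 0 0;0 0 -0.15 0 0 0 0;0 0 -0.05 0 0 -0.04 0;0 0 0 0 0 -0.06 0;0 0 0 0 0 -0.06 0;0 0 0 0 0 -0.06 0;0 0 0 0 0 -0.037 0;0 0 0 0 0 0 0",
)

```text
time: 5.9
tool_pos: [0.5624, -0.1501, 0.1661]
ee_rot: [3.141, -0.001, -0.126]
wrist_force: [-0.3, 0.2, -0.1]
width: 0.0431
finger_force: 30.0
```

```bash
python3 - <<'E'
from h import *; from bench import readout,imaging
go(readout.get_obs(),[.523-.015,.191+.0019,.12],-.1245)
E
```

```text
t 5.9 pos [ 0.5624 -0.1501  0.1661] rot [ 3.1414e+00 -6.0000e-04 -1.2620e-01] F [-0.33  0.18 -0.14] w 0.04307272819072541 ff 29.99878764152527
shift(share) [-0.4856 -1.6672  0.2296] in target axes [-0.4827 -1.668   0.2303] turn [ 0.0001 -0.0003 -0.0008]
```

Emit:
carry_out(
  motion="-0.03 -0.08 0 0 0 0 0;-0.05 -0.18 0 0 0 0 0;-0.05 -0.18 0 0 0 0 0;-0.05 -0.18 0 0 0 0 0;-0.05 -0.18 0 0 0 0 0;-0.05 -0.18 0 0 0 0 0;-0.05 -0.18 0 0 0 0 0;-0.05 -0.18 0.02 0 0 0 0;-0.05 -0.18 0.04 0 0 0 0;-0.05 -0.147 0.06 0 0 0 0;0 0 0.05 0 0 0 0;0 0 0 0 0 0 0",
)

```text
time: 7.4
tool_pos: [0.5077, 0.1924, 0.1304]
ee_rot: [3.14, 0.002, -0.125]
wrist_force: [-0.1, -0.4, -0.5]
width: 0.0431
finger_force: 30.0
```

```bash
python3 - <<'E'
from h import *; from bench import readout,imaging
o=readout.get_obs();go(o,[.523-.015,.191+.0019,.0345],-.1245)
out=[]
for n,(r0,r1,c0,c1) in {"scene":(170,320,290,430),"top":(140,290,140,280)}.items():
    s=imaging.snapshot(n); pickle.dump(s,open(f"pics/{n}1.pkl","wb"))
    out.append(cv2.resize(s["pixels"][r0:r1,c0:c1,::-1],None,fx=2.8,fy=2.8,interpolation=cv2.INTER_CUBIC))
    y=o["ee_rot"][2]
    for k in(-.09,.09): print(n,(proj(s,o["tool_pos"]+[k*np.cos(y),k*np.sin(y),.0165])-[c0,r0])*2.8)
cv2.imwrite("pics/c3.png",np.hstack(out))
E
```

```text
t 7.4 pos [0.5077 0.1924 0.1304] rot [ 3.1401e+00  1.9000e-03 -1.2500e-01] F [-0.08 -0.39 -0.52] w 0.04305148425575654 ff 29.99906837940216
shift(share) [ 0.0021 -0.0032  0.4797] in target axes [ 0.0012 -0.0025  0.4797] turn [ 0.0007  0.0009 -0.0003]
scene [260.83530994  63.44547842]
scene [149.41642877 195.44646159]
top [144.87874637 325.60475408]
top [171.79992158 104.33941882]
```

View pics/c3.png

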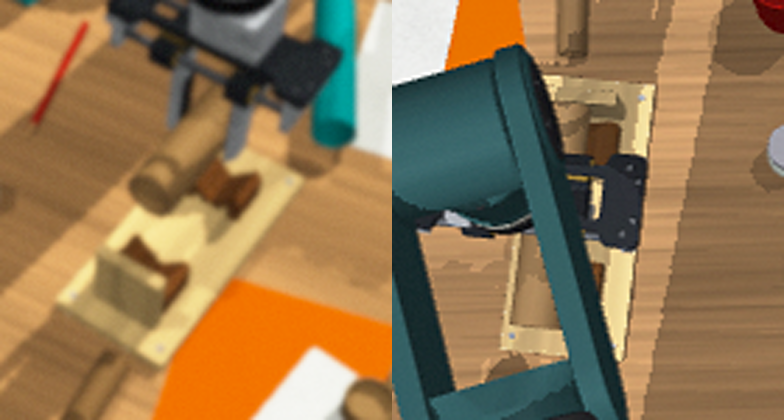

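Scene crop: the tube's front end is at about (149,190) against a predicted (149,195). It is above the V, with its end short of the stop plate at (130,280). I'll descend to just above seating.

Emit:
carry_out(
  motion="0 0 0.05 0 0 0 0;0 0 0.1 0 0 0 0;0 0 0.1 0 0 0 0;0 0 0.1 0 0 0 0;0 0 0.06 0 0 0 0;0 0 0.03 0 0 0 0;0 0 0.01 0 0 0 0;0 0 0 0 0 0 0;0 0 0 0 0 0 0",
)

```text
time: 8.62
tool_pos: [0.5092, 0.1928, 0.0422]
ee_rot: [-3.141, -0.001, -0.125]
wrist_force: [-0.3, -0.5, -0.9]
width: 0.0435
finger_force: 30.0
```

Emit:
carry_out(
  motion="0 0 0.01 0 0 0 0;0 0 0 0 0 0 0;0 0 0 0 0 0 0",
)

```text
time: 9.0
tool_pos: [0.5087, 0.1927, 0.0395]
ee_rot: [3.142, -0.0, -0.125]
wrist_force: [0.5, -0.4, -0.9]
width: 0.0434
finger_force: 30.0
```

Emit:
carry_out(
  motion="0.02 0 0 0 0 0 0;0.02 0 0 0 0 0 0;0.01 0 0 0 0 0 0;0 0 0 0 0 0 0;0 0 0 0 0 0 0",
)

```text
time: 9.62
tool_pos: [0.5186, 0.1914, 0.0394]
ee_rot: [3.141, 0.0, -0.125]
wrist_force: [-0.6, 0.4, -0.5]
width: 0.0432
finger_force: 30.0
```

Emit:
carry_out(
  motion="0.005 0 0 0 0 0 0;0 0 0 0 0 0 0;0.005 0 0 0 0 0 0;0 0 0 0 0 0 0",
)

```text
time: 10.12
tool_pos: [0.5207, 0.1912, 0.0395]
ee_rot: [3.142, -0.0, -0.125]
wrist_force: [-0.7, -0.9, 0.5]
width: 0.0438
finger_force: 30.0
```

Emit:
carry_out(
  motion="0.005 0 0 0 0 0 0;0 0 0 0 0 0 0;0 0 0 0 0 0 0",
)

```text
time: 10.5
tool_pos: [0.5216, 0.1911, 0.0395]
ee_rot: [3.142, 0.0, -0.125]
wrist_force: [-0.4, -0.6, -0.9]
width: 0.0431
finger_force: 30.0
```

Emit:
carry_out(
  motion="0.005 0 0 0 0 0 0;0 0 0 0 0 0 0;0 0 0 0 0 0 0",
)

```text
time: 10.88
tool_pos: [0.5226, 0.1909, 0.0395]
ee_rot: [3.142, -0.0, -0.125]
wrist_force: [0.2, 0.1, -0.4]
width: 0.0433
finger_force: 30.0
```

Emit:
carry_out(
  motion="0.005 0 0 0 0 0 0;0 0 0 0 0 0 0;0 0 0 0 0 0 0",
)

```text
time: 11.25
tool_pos: [0.5236, 0.1908, 0.0394]
ee_rot: [3.142, -0.0, -0.125]
wrist_force: [-0.1, 0.5, -0.5]
width: 0.0434
finger_force: 30.0
```

Emit:
carry_out(
  motion="0.005 0 0 0 0 0 0;0 0 0 0 0 0 0;0 0 0 0 0 0 0",
)

```text
time: 11.62
tool_pos: [0.5246, 0.1907, 0.0394]
ee_rot: [3.141, 0.0, -0.125]
wrist_force: [0.8, 0.6, -1.4]
width: 0.044
finger_force: 30.0
```

Emit:
carry_out(
  motion="0.005 0 0 0 0 0 0;0 0 0 0 0 0 0;0 0 0 0 0 0 0",
)

```text
time: 12.0
tool_pos: [0.5251, 0.1906, 0.0393]
ee_rot: [3.141, 0.001, -0.125]
wrist_force: [-2.1, 0.2, -1.0]
width: 0.0435
finger_force: 30.0
```

Emit:
carry_out(
  motion="0.005 0 0 0 0 0 0;0 0 0 0 0 0 0;0 0 0 0 0 0 0",
)

```text
time: 12.38
tool_pos: [0.5251, 0.1906, 0.039]
ee_rot: [3.141, 0.003, -0.125]
wrist_force: [-4.6, 0.5, 0.2]
width: 0.0431
finger_force: 30.0
```

Emit:
carry_out(
  motion="0.005 0 0 0 0 0 0;0 0 0 0 0 0 0;0 0 0 0 0 0 0",
)

```text
time: 12.75
tool_pos: [0.525, 0.1906, 0.0388]
ee_rot: [3.141, 0.006, -0.125]
wrist_force: [-7.5, 1.7, 2.1]
width: 0.0434
finger_force: 30.0
```

The tube met the stop at x≈0.525 (expected 0.523). I'll ease off most of the push and lower it.

Emit:
carry_out(
  motion="-0.011 0 0 0 0 0 0;0 0 0.01 0 0 0 0;0 0 0 0 0 0 0;0 0 0 0 0 0 0",
)

```text
time: 13.25
tool_pos: [0.525, 0.1907, 0.0374]
ee_rot: [3.141, 0.001, -0.125]
wrist_force: [-4.8, 0.3, 1.7]
width: 0.0432
finger_force: 30.0
```

Emit:
carry_out(
  motion="0 0 0.005 0 0 0 0;0 0 0 0 0 0 0;0 0 0 0 0 0 0",
)

```text
time: 13.62
tool_pos: [0.5251, 0.1908, 0.0368]
ee_rot: [-3.141, 0.001, -0.125]
wrist_force: [-5.5, 1.5, 2.8]
width: 0.0431
finger_force: 30.0
```

Emit:
carry_out(
  motion="0 0 0.005 0 0 0 0;0 0 0 0 0 0 0;0 0 0 0 0 0 0",
)

```text
time: 14.0
tool_pos: [0.5252, 0.191, 0.0361]
ee_rot: [-3.141, 0.0, -0.125]
wrist_force: [-5.2, 0.8, 3.9]
width: 0.0431
finger_force: 30.0
```

Emit:
carry_out(
  motion="0 0 0.005 0 0 0 0;0 0 0 0 0 0 0;0 0 0 0 0 0 0",
)

```text
time: 14.38
tool_pos: [0.5253, 0.1912, 0.0355]
ee_rot: [-3.14, 0.0, -0.125]
wrist_force: [-5.7, 1.0, 5.5]
width: 0.043
finger_force: 30.0
```

Emit:
carry_out(
  motion="0 0 0.005 0 0 0 0;0 0 0 0 0 0 0;0 0 0 0 0 0 0",
)

```text
time: 14.75
tool_pos: [0.5253, 0.1912, 0.0355]
ee_rot: [-3.14, -0.0, -0.125]
wrist_force: [-8.6, 1.2, 9.3]
width: 0.043
finger_force: 30.0
```

Emit:
carry_out(
  motion="0 0 0.005 0 0 0 0;0 0 0 0 0 0 0;0 0 0 0 0 0 0",
)

```text
time: 15.12
tool_pos: [0.5254, 0.1913, 0.0354]
ee_rot: [-3.14, -0.0, -0.126]
wrist_force: [-9.7, 0.6, 13.8]
width: 0.0431
finger_force: 30.0
```

Emit:
carry_out(
  motion="0 0 0.005 0 0 0 0;0 0 0 0 0 0 0;0 0 0 0 0 0 0",
)

```text
time: 15.5
tool_pos: [0.5253, 0.1915, 0.0352]
ee_rot: [-3.14, -0.0, -0.126]
wrist_force: [-10.4, 1.5, 17.0]
width: 0.0435
finger_force: 30.0
```

```bash
python3 - <<'E'
from h import *; from bench import readout,imaging
o=readout.get_obs();go(o,[.525,.1908,.0345],-.1245);print(o["wrist_torque"])
E
```

```text
t 15.5 pos [0.5253 0.1915 0.0352] rot [-3.1398e+00 -4.0000e-04 -1.2570e-01] F [-10.43   1.48  17.05] w 0.04350840317707129 ff 30.03571629524231
shift(share) [-0.0012  0.0035  0.0035] in target axes [-0.0012  0.0035  0.0035] turn [-0.0008 -0.0002 -0.0006]
[ 0.09087096  2.04620903 -0.29071393]
```

Emit:
carry_out(
  motion="-0.01 0 0 0 0 0 0;0 0 0.005 0 0 0 0;0 0 0.005 0 0 0 0;0 0 0 0 0 0 0;0 0 0 0 0 0 0;0 0 0 0 0 0 0",
)

```text
time: 16.25
tool_pos: [0.5255, 0.1921, 0.0345]
ee_rot: [-3.138, -0.005, -0.126]
wrist_force: [-8.7, 1.3, 17.1]
width: 0.0434
finger_force: 30.0
```

```bash
python3 - <<'E'
from h import *; from bench import readout,imaging
o=readout.get_obs();go(o,[.525,.1908,.0345],-.1245);print(o["wrist_torque"])
s=imaging.snapshot("scene");cv2.imwrite("pics/c4.png",cv2.resize(s["pixels"][190:310,290:420,::-1],None,fx=5,fy=5,interpolation=cv2.INTER_CUBIC))
E
```

```text
t 16.25 pos [0.5255 0.1921 0.0345] rot [-3.1381 -0.0054 -0.1256] F [-8.66  1.3  17.07] w 0.043425450508648926 ff 30.021116137504578
shift(share) [-0.0017  0.0069  0.0001] in target axes [-0.0017  0.0069  0.0001] turn [-0.0016 -0.0026 -0.0005]
[ 0.06849068  1.56692696 -0.20346759]
```

View pics/c4.png

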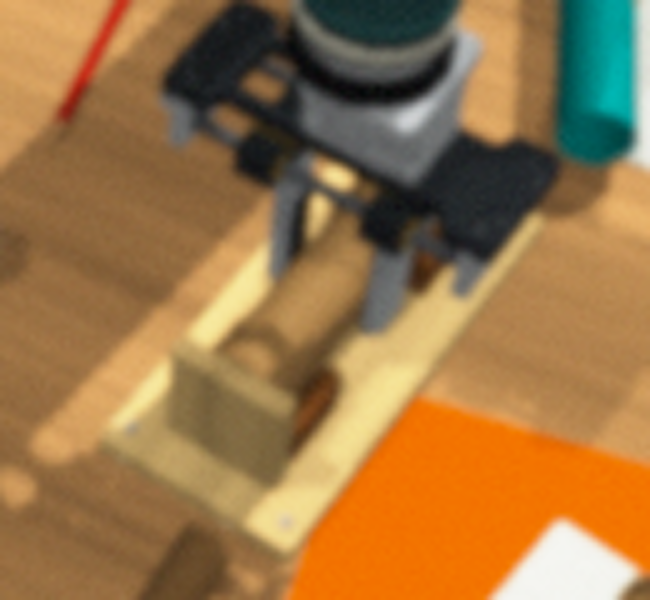

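The tube's end is at the stop plate and lies in the V between the fingers. The small remaining side drift and Tz suggest a slight yaw/side offset, so I'll ease those and probe.

Emit:
carry_out(
  motion="-0.01 -0.005 0 0 0 0.005 0;0 0 0 0 0 0 0;0 0 0 0 0 0 0;0 0 0 0 0 0 0",
)

```text
time: 16.8
tool_pos: [0.5255, 0.1921, 0.0345]
ee_rot: [-3.14, -0.01, -0.135]
wrist_force: [-4.8, -1.8, 15.1]
width: 0.0432
finger_force: 30.0
```

```bash
cat >st.py <<'E'
from h import *; from bench import readout
o=readout.get_obs();y=-.125;F=o["wrist_force"];T=o["wrist_torque"];R=Ro.from_euler("z",-y)
print(o["time"],"pos",o["tool_pos"].round(4),"rot",o["ee_rot"].round(4),"Fc",R.apply(F).round(2),"Tc",R.apply(T).round(3),o["width"])
E
python3 st.py
```

```text
16.8 pos [0.5255 0.1921 0.0345] rot [-3.1399 -0.0098 -0.1346] Fc [-4.53 -2.39 15.14] Tc [-0.32   0.712  0.354] 0.04324093515809141
```

Emit:
carry_out(
  motion="0 -0.005 0 0 0 0 0;0 0 0.005 0 0 0 0;0 0 0 0 0 0 0;0 0 0 0 0 0 0",
)

```text
time: 17.3
tool_pos: [0.5256, 0.1922, 0.0345]
ee_rot: [3.141, -0.01, -0.135]
wrist_force: [-6.2, -4.0, 19.7]
width: 0.0434
finger_force: 30.0
```

```bash
python3 st.py
```

```text
17.3 pos [0.5256 0.1922 0.0345] rot [ 3.1414 -0.0097 -0.1347] Fc [-5.62 -4.71 19.71] Tc [-0.908  1.085  0.361] 0.04336528182691929
```

Side motion is now blocked both ways and z equals the seat height, so it is seated. I'll centre the side force and yaw, then press a little more.

Emit:
carry_out(
  motion="0 0.009 0 0 0 -0.003 0;0 0 0.006 0 0 0 0;0 0 0.006 0 0 0 0;0 0 0 0 0 0 0;0 0 0 0 0 0 0;0 0 0 0 0 0 0",
)

```text
time: 18.05
tool_pos: [0.5256, 0.1922, 0.0344]
ee_rot: [-3.138, -0.011, -0.129]
wrist_force: [-9.1, -0.5, 27.6]
width: 0.0435
finger_force: 30.0
```

```bash
python3 st.py
```

```text
18.05 pos [0.5256 0.1922 0.0344] rot [-3.138  -0.0106 -0.129 ] Fc [-8.93 -1.62 27.59] Tc [-0.565  1.743  0.031] 0.043451806678029656
```

Emit:
carry_out(
  motion="0 0 0 0 0 0 0;0 0 0 0 0 0 0;0 0 0 0 0 0 0;0 0 0 0 0 0 0;0 0 0 0 0 0 0;0 0 0 0 0 0 0;0 0 0 0 0 0 0;0 0 0 0 0 0 0",
)

```text
time: 19.05
tool_pos: [0.5256, 0.1922, 0.0344]
ee_rot: [-3.138, -0.011, -0.129]
wrist_force: [-10.1, -0.9, 27.0]
width: 0.0431
finger_force: 30.0
```

```bash
python3 st.py; python3 - <<'E'
from bench import imaging; import cv2
s=imaging.snapshot("scene");cv2.imwrite("pics/c5.png",s["pixels"][:,:,::-1])
E
```

```text
19.05 pos [0.5256 0.1922 0.0344] rot [-3.138  -0.0107 -0.129 ] Fc [-9.92 -2.18 27.04] Tc [-0.598  1.675  0.023] 0.04305485892669788
```

View pics/c5.png

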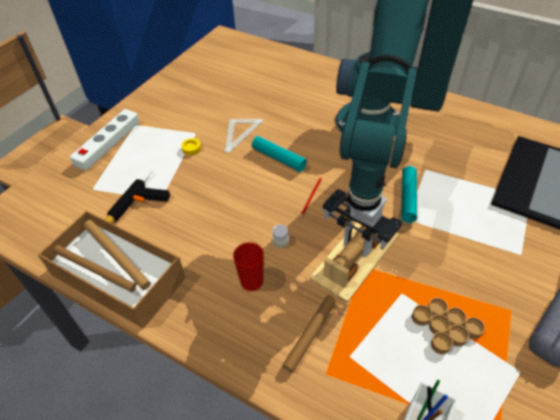

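The picture shows the tube in the cradle at (350,260) held by the gripper, with everything else where it was. The forces are steady, so I'm handing in.

```bash
python3 -c "
from bench import robot
print(robot.close_job())"
```

```text
the job is handed in; nothing more can be done
None
```

I handed the job in with the wide tube seated in the V, its end against the stop, and the gripper still holding it down with a steady 27 N or so. The other things on the table look unmoved; the hand-in returned no verdict.

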